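# Pump up the vacuum holding block

### The arm

A 6-joint arm with a two-finger parallel gripper is mounted at the origin on the work surface; the furniture and walls round the work are solid. World frame = base frame: x ahead of the robot, y to its left, z up, the work surface at z = 0. Lengths are in m, angles in rad, forces in N, time in s.
With the tool pointing down it reaches from about 0.3 to 0.875 m from the base axis. Payload 6.4 kg.
Tool frame: the origin (TCP) lies between the finger pads; the fingertips stand 19 mm ahead of it and the grasp point (between the pads) is the TCP; z points along the fingers, y is the direction in which the jaws open and shut (so a half turn about z gives the same grasp; the last joint's range is limited). The gripper opens to 85 mm and grips with 20 to 120 N. Pads are 22 mm wide; open, the fingers measure 114 mm over their backs; the gripper's body (76 mm by 85 mm) begins 54 mm behind the grasp point. The pads swing forward as they close: fully open they stand 13 mm farther back than shut.
Start: joints at [1.125, 0.181, 1.607, -0, 1.354, -0.206], TCP at [0.137, 0.559, 0.25] pointing down, gripper open.
Joint ranges: [-2.99, 2.99], [-0.89, 2.07], [0.3, 2.58], [-1.14, 4.28], [0, 2.63], [-3.12, 3.12]. Speed limits (rad/s): [2.57, 2.57, 3.01, 3.14, 3.14, 3.14].

### API

Orientations are given as a unit quaternion [w, x, y, z].
In Python, from bench import * gives the robot as it stands.
- The arm moves only by the tool apply_moves, never from a script. Its argument "moves" is a list that holds one entry, the list of rows, each a list of 7 numbers: the shift along the tool's x, y, z in cm, then the turn, a rotation vector about the tool's x, y, z in rad, then the opening, from 0 (shut) to 1 (fully open). A call has 1 to 8 rows; each row is the pose to reach, as a shift and turn from the pose commanded when the call began, along the tool's axes at that moment; what a row does not reach only later rows make up. A row lasts 1/10 s, in which the tool goes at most 50 mm and 8.59 degrees, less where a joint would pass 70% of its speed; a pose out of reach is approached as far as the arm can. A call with a gripper value outside its range is refused whole. The fingers move at their own pace and stop on an object; the grip force is fixed at half the most. Time passes only in rows, so rows that repeat a pose let the fingers close. It gives the time, the measured TCP pose, the force and the opening at its end, in the units of the state.
- get_obs(): the state, without advancing time (a new reading comes with each control period).
- camera(name): name is "scene" or "side" or "wrist"; returns the picture (400x640x3 uint8, red, green, blue); there is no depth.
- get_calibration(name): a dict with "vertical_fov" (degrees; the focal length in pixels is half the picture's height over the tangent of half this angle, whatever the lens; pixels are square), "cx", "cy" (the principal point, pixels), "R" (3x3) and "t" (3): a world point X has camera coordinates R X + t. Camera axes: x right, y down, z forward; pixel columns grow to the right and rows downward; lengths in m; the calibration is good to about 2 mm. A picture is of the moment at which its call begins: read the wrist's pose just before it. get_calibration takes no time and is no camera call; for the wrist camera it gives the pose at the moment of the call.
- hand_in(): hands the job in, once; it reports no verdict.
The state is a dict: "time_s": time; "q": joint angles; "dq": joint speeds; "joint_efforts": joint torques, N m; "eef_pos": TCP position; "eef_rot": TCP orientation; "wrist_force": force on the tool from outside, world axes, zero at the start; "torque": the same for the moment, N m; "opening": opening from 0.0 (shut) to 1.0 (fully open).
Only numpy, scipy, OpenCV 4.12 (cv2) and the standard library are available. Lean on these libraries where they do the work, as an engineer would, in place of code of your own. Each camera call takes 0.05 s, during which the arm holds its last target. There are 200 camera calls.

### The job

Get the vacuum holding block to grip the casting that lies on its pad: push the bleed lever round until it is fully closed, then pump the black plunger with a fingertip, all the way down and all the way back up each time, until the steel indicator pin stands fully out, and leave the plunger up. Only push and press: do not touch the pin itself, do not shift the casting, and do not move or pick up the loose things round about.

Things in the scene. Friction and masses are not known exactly. Their poses are not given: they have to be found in the camera images.
- block: fixed vacuum block: base plate 225x200x12 mm, grey pump body (x -30..30, y -40..85, top z 80 mm) and valve body (x -30..30, y -110..-38, top z 45), rubber pad behind (centre x 112, y -12, top z 22). Origin on the table between the controls; x axis points to the pad, away from the robot (yaw to 0.45 rad either way). Plunger axis at x 0, y 50; pin x 0, y -20; lever pivot x 0, y -75 mm
- plunger_top (a point): middle of the top of the plunger's black round cap (40 mm diameter, slightly domed), 145 mm above the table when up; moves with the cap. A steel collar 94 mm above the table stands under the cap
- plunger (a joint): how far the plunger is pressed: 0 up, 0.014 m fully down against its stop. Its spring (8 N at the top, 14 N at the bottom) returns it when let go. Each full stroke, 12 mm or more down and fully back up, raises the pin one 8 mm step (the first 1 to 14 mm) on the way up, only while the lever is closed
- pin_tip (a point): top end of the steel indicator pin (11 mm diameter, upright, in a small steel collar on the pump body 70 mm from the plunger's axis); 90 mm above the table when fully in, 122 mm when fully out
- pin_out (a joint): how far the pin stands out: 0 in, 0.032 m fully out (it starts 0 to 0.007 m out). It stays where it is between strokes; further pumping after it is fully out does nothing
- pin: the indicator pin itself, the part that must not be touched; its origin lies on the pin's axis, at table height when the pin is fully in
- lever_peg (a point): top of the upright black peg (15 mm diameter, standing free from 61 to 88 mm above the table) at the end of the bleed lever, 60 mm from the lever's pivot; push this peg sideways
- lever_axis (a point): upper end of the lever's pivot, 66 mm above the table; the lever's steel arm (12 mm wide, 54 to 61 mm above the table) turns about the vertical through it
- lever (a joint): turn of the bleed lever, rad: 0 = open, peg on the block's -x side of the pivot (toward the robot); grows anticlockwise from above; 1.571 = fully closed against its stop, peg on the block's -y side, in line with the row of controls. Starts at 0 to 0.2. Stays where it is left; needs about 1 N at the peg
- casting: loose flat black cast stone chip, 157 x 95 x 14 mm, lying on the rubber pad; origin under its centre
- sanding_block: loose cork sanding block 64 x 100 x 28 mm on the table on the plunger side of the block; origin under its centre
- flat_brush: loose flat brush 46 x 171 x 14 mm on the table on the robot's side of the block; origin under its centre
- wax_bar: loose wax bar 37 x 76 x 14 mm on the table on the lever side of the block; origin under its centre
- masking_tape: loose roll of masking tape 104 mm diameter, 25 mm high, on the table to the right; origin under its centre
- spatula: loose steel modelling spatula 190 x 40 x 6 mm on the table to the right; origin under its centre

How it is judged:
On the way, in this order (a step that is already met when the one before it is completed fails the run):
1. the bleed lever is fully closed (value of joint lever above 1.4 rad), for 0.2 s.
2. the plunger is pressed fully down with the lever closed (value of joint plunger above 0.011 m and value of joint lever above 1.4 rad), for 0.02 s.
3. the indicator pin stands fully out (value of joint pin_out above 0.029 m and value of joint lever above 1.4 rad), for 0.2 s.
At the end, for the whole second after the job is handed in: the lever is closed to 1.4 rad or more, the pin stands out at least 29 mm (of 32), the plunger is back up within 2 mm, the casting lies at rest within 10 mm of where it lay, and the other loose things within 25 mm (all of step 3 and value of joint plunger below 0.002 m and distance of casting from where it was at the start of the episode below 0.01 m and linear speed of casting below 0.02 m/s and distance of each of sanding_block, flat_brush, wax_bar, masking_tape, spatula from where it was at the start of the episode below 0.025 m); the robot touches nothing.
It fails at once if the robot touches the indicator pin (contact force between any of the fingers, the arm and pin above 0.5 N).
It fails at once if the casting is shifted or lifted (distance of casting from where it was at the start of the episode above 0.015 m).
It fails at once if a loose bystander is moved or lifted (distance of any of sanding_block, flat_brush, wax_bar, masking_tape, spatula from where it was at the start of the episode above 0.03 m).
It also fails if it takes over 48 s, if anything falls off the work surface, if the arm or the gripper's body presses on something with over 40 N, if the wrist force passes 120 N, or if a joint passes its speed limit or range.

## Working session

There is one attempt and no reset: what is moved stays moved. The work goes in short steps, Python scripts to look and compute and a tool call to move; the robot and the scene stay as the last step left them, time stands still between calls to the robot, and variables do not carry over. Pictures are saved under pics/ and viewed, about 8 in all and at most 12, crops included, and the job is handed in when it is done.

Besides the shell and the picture viewer there is one more tool, called after "Request:" as name(argument=value, ...) on one line, values as JSON. apply_moves: Moves the arm, as the interface text tells. Its arguments: {"type":"object","properties":{"moves":{"type":"array","items":{"type":"array","items":{"type":"array","items":{"type":"number"}}}}},"required":["moves"]}

```bash
mkdir -p pics; ls; python3 - <<'E'
from bench import *
import cv2,numpy as np
o=get_obs();print({k:np.round(v,3) for k,v in o.items()})
for n in("scene","side"):
    cv2.imwrite(f"pics/{n}0.png",cv2.cvtColor(camera(n),cv2.COLOR_RGB2BGR)); c=get_calibration(n); print(n,{k:np.round(v,3).tolist() for k,v in c.items()})
E
```

```text
pics
{'time_s': np.float64(0.0), 'q': array([ 1.125,  0.182,  1.608, -0.   ,  1.354, -0.206]), 'dq': array([ 0.   , -0.002, -0.   , -0.   , -0.001, -0.   ]), 'joint_efforts': array([ 0.0000e+00, -4.4488e+01, -3.5133e+01, -0.0000e+00,  9.0000e-03,
       -0.0000e+00]), 'eef_pos': array([0.136, 0.558, 0.249]), 'eef_rot': array([-0.   ,  0.12 ,  0.993, -0.001]), 'wrist_force': array([-0.29 ,  0.481,  0.775]), 'torque': array([-0.022, -0.052,  0.017]), 'opening': np.float64(1.002)}
scene {'vertical_fov': 55.61, 'cx': 316.292, 'cy': 195.742, 'R': [[0.697, -0.717, 0.01], [-0.437, -0.436, -0.786], [0.568, 0.544, -0.618]], 't': [-0.384, 0.309, 0.674]}
side {'vertical_fov': 52.118, 'cx': 321.862, 'cy': 195.459, 'R': [[1.0, 0.025, -0.015], [0.002, -0.572, -0.821], [-0.029, 0.82, -0.571]], 't': [-0.543, 0.101, 1.03]}
```

View pics/scene0.png

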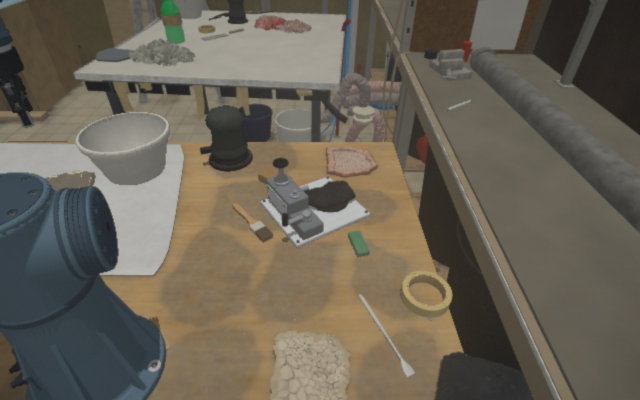

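View pics/side0.png

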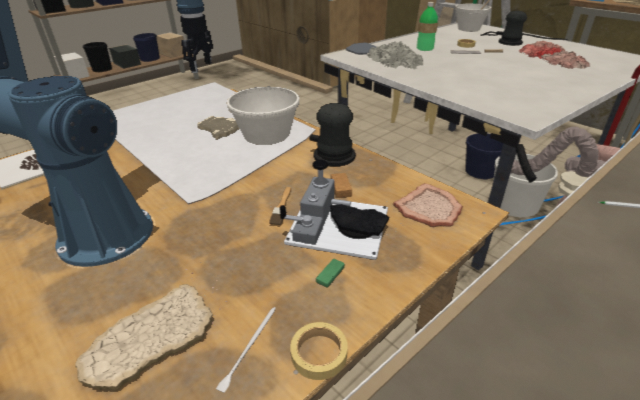

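The scene view shows the block at about (310,205), with the plunger cap at (281,163). In the side view the block is at about (335,220). I'll enlarge both so I can pick points.

```bash
python3 - <<'E'
import cv2,numpy as np
a=cv2.imread("pics/scene0.png")[150:250,225:375];b=cv2.imread("pics/side0.png")[145:265,265:400]
a=cv2.resize(a,None,fx=5,fy=5,interpolation=cv2.INTER_CUBIC);b=cv2.resize(b,None,fx=5,fy=5,interpolation=cv2.INTER_CUBIC)
cv2.imwrite("pics/a.png",a);cv2.imwrite("pics/b.png",b)
E
```

```text
(no output)
```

View pics/a.png

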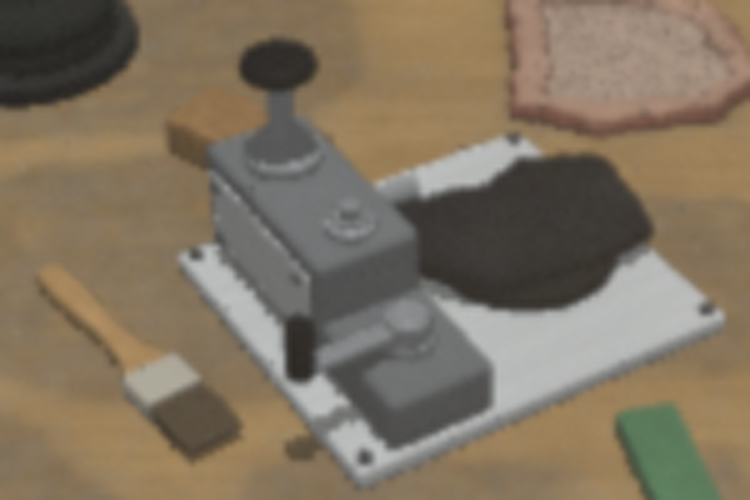

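View pics/b.png

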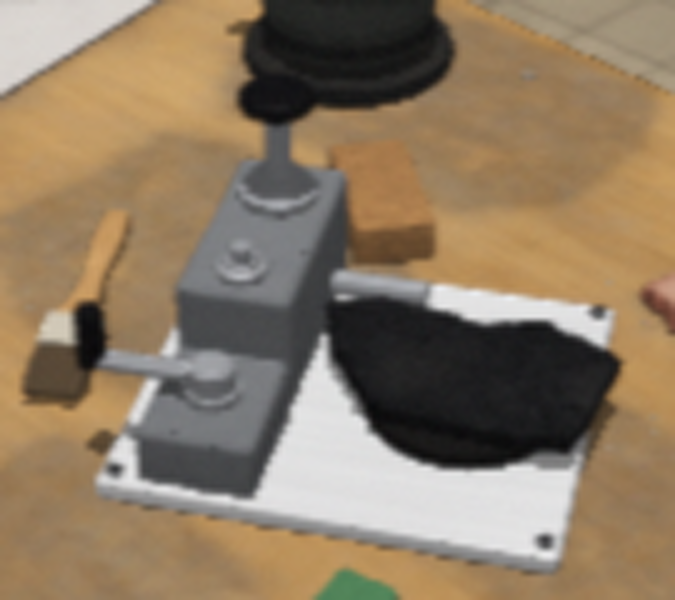

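The crops show the cap at (278,63) and (278,97), the pin tip at (349,206) and (240,247), the pivot top at (408,316) and (211,365), and the peg top at (300,321) and (90,307). I'll triangulate these and fit the block pose.

```bash
cat >h.py <<'E'
from bench import *
import cv2,numpy as np
from scipy.optimize import least_squares
from scipy.spatial.transform import Rotation as Ro
def K(c):
    f=200/np.tan(np.radians(c["vertical_fov"])/2); return np.array([[f,0,c["cx"]],[0,f,c["cy"]],[0,0,1]])
def P(c): return K(c)@np.c_[np.array(c["R"]),c["t"]]
def proj(c,X):
    p=P(c)@np.append(X,1); return p[:2]/p[2]
def plane(c,uv,z):
    R,t=np.array(c["R"]),np.array(c["t"]); o=-R.T@t; d=R.T@np.linalg.inv(K(c))@[*uv,1]; return o+d*(z-o[2])/d[2]
def tri(c1,u1,c2,u2):
    X=cv2.triangulatePoints(P(c1),P(c2),np.array(u1,float).reshape(2,1),np.array(u2,float).reshape(2,1)); return (X[:3]/X[3]).ravel()
E
python3 - <<'E'
from h import *
a,b=get_calibration("scene"),get_calibration("side")
pk={"cap":((278,63),(278,97),.138),"pin":((349,206),(240,247),.093),"piv":((408,316),(211,365),.065),"peg":((300,322),(90,307),.088)}
loc={"cap":(0,.05),"pin":(0,-.02),"piv":(0,-.075)}
D={}
for n,(p,q,z) in pk.items():
    p=np.array([225,150])+(np.array(p)+.5)/5-.5;q=np.array([265,145])+(np.array(q)+.5)/5-.5
    D[n]=(plane(a,p,z)[:2],plane(b,q,z)[:2]);print(n,tri(a,p,b,q).round(4),*[x.round(4) for x in D[n]])
def res(v):
    c,s=np.cos(v[2]),np.sin(v[2]);R=np.array([[c,-s],[s,c]])
    return np.concatenate([v[:2]+R@loc[n]-x for n in loc for x in D[n]])
r=least_squares(res,[.55,.2,0]);print(r.x,r.fun.round(4))
v=r.x;c,s=np.cos(v[2]),np.sin(v[2])
for n in loc:print(n,(v[:2]+np.array([[c,-s],[s,c]])@loc[n]).round(4))
E
```

```text
cap [0.538  0.117  0.1381] [0.5371 0.1158] [0.5382 0.1189]
pin [0.5206 0.0478 0.094 ] [0.5206 0.0475] [0.5207 0.0507]
piv [ 0.5082 -0.006   0.0627] [ 0.5053 -0.0092] [ 0.5087 -0.0074]
peg [0.4506 0.0069 0.0869] [0.4485 0.004 ] [0.451  0.0075]
[ 0.52531453  0.06727435 -0.23942234] [ 0.      0.0001 -0.001  -0.003   0.      0.0003 -0.0001 -0.0029  0.0022
  0.0036 -0.0011  0.0018]
cap [0.5372 0.1158]
pin [0.5206 0.0478]
piv [ 0.5075 -0.0056]
```

The block is at (0.525, 0.067) with yaw -0.239, and the tool is already lined up with it (tool x = -block x, tool y = block y). The lever reads about 0.03. I'll check the tall furniture before moving.

```bash
cat >>h.py <<'E'
O=np.array([.5253,.0673]);YAW=-.2394
B=np.array([[np.cos(YAW),-np.sin(YAW)],[np.sin(YAW),np.cos(YAW)]])
def blk(x): return B.T@(np.array(x)[:2]-O)
def st():
    o=get_obs();x=np.array(o["eef_pos"]);q=o["eef_rot"];R=Ro.from_quat([q[1],q[2],q[3],q[0]]).as_matrix()
    print("t",round(float(o["time_s"]),2),"blk mm",(blk(x)*1e3).round(1),"z",(x[2]*1e3).round(1),"toolx ang in blk",round(float(np.degrees(np.arctan2(R[1,0],R[0,0])-YAW)),1),"F",np.round(o["wrist_force"],1),"open",round(float(o["opening"]),2),"tilt",R[:,2].round(3))
E
python3 - <<'E'
from h import *
st()
a,b=get_calibration("scene"),get_calibration("side")
print("stand base",plane(a,(230,160),0),plane(b,(333,157),0),"top",tri(a,(225,112),b,(333,108)))
print("bowl rim",tri(a,(125,130),b,(263,103)))
E
```

```text
t 0.1 blk mm [-494.3  384.6] z 249.5 toolx ang in blk 180.0 F [-0.1  0.2 -1.2] open 1.0 tilt [-0.001 -0.001 -1.   ]
stand base [0.56755457 0.40240501 0.        ] [5.69823600e-01 3.98626548e-01 1.11022302e-16] top [0.56942081 0.39210555 0.17148918]
bowl rim [0.3323513  0.54634576 0.13382682]
```

Request:
apply_moves(moves=[[[-3,-3,0,0,0,0,0],[-8,-8,0,0,0,0,0],[-12,-12,0,0,0,0,0],[-16,-16,0,0,0,0,0],[-20,-20,0,0,0,0,0],[-22,-22,0,0,0,0,0]]])

```text
time_s: 0.7
eef_pos: [0.2886, 0.3068, 0.2501]
eef_rot: [0.0, 0.119, 0.993, -0.0]
wrist_force: [1.7, 0.9, 0.6]
opening: 0.004
```

Request:
apply_moves(moves=[[[-4,-4,0,0,0,0,0],[-8,-8,0,0,0,0,0],[-12,-12,0,0,0,0,0],[-16,-16,0,0,0,0,0],[-20,-20,0,0,0,0,0],[-21.4,-21,0,0,0,0,0],[-21.4,-21,0,0,0,0,0]]])

```text
time_s: 1.4
eef_pos: [0.4488, 0.049, 0.2503]
eef_rot: [0.001, 0.123, 0.992, -0.001]
wrist_force: [-1.1, 1.4, -0.8]
opening: 0.002
```

```bash
python3 - <<'E'
from h import *
st()
cv2.imwrite("pics/w1.png",cv2.cvtColor(camera("wrist"),cv2.COLOR_RGB2BGR))
c=get_calibration("wrist")
for n,X in dict(pin=(.5206,.0478,.094),cap=(.5372,.1158,.145),peg=(.4506,.0065,.088),piv=(.5075,-.0056,.066)).items():print(n,proj(c,X).round(0))
E
```

```text
t 1.4 blk mm [-70.  -35.9] z 250.3 toolx ang in blk 179.6 F [-1.1  1.4 -0.8] open 0.0 tilt [ 0.001 -0.002 -1.   ]
pin [334. 261.]
cap [422. 291.]
peg [273. 202.]
piv [280. 248.]
```

View pics/w1.png

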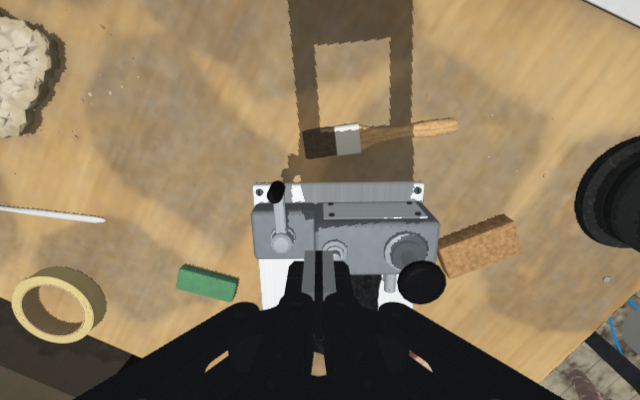

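The wrist view shows the cap at (422,282), the pivot at (282,241) and the peg top at (277,187), with the fingers shut. My predictions are about 9 px lower, probably because the arm was still settling. I'll repeat the check now that it has settled.

```bash
python3 - <<'E'
from h import *
camera("wrist");camera("wrist");st();c=get_calibration("wrist");im=camera("wrist");st()
for n,X in dict(pin=(.5206,.0478,.094),cap=(.5372,.1158,.143),peg=(.4506,.0065,.088),piv=(.5075,-.0056,.066)).items():
    print(n,proj(c,X).round(1))
cr=cv2.resize(cv2.cvtColor(im[160:320,240:460],cv2.COLOR_RGB2BGR),None,fx=3.6,fy=3.6,interpolation=cv2.INTER_CUBIC)
for X in ((.5372,.1158,.143),(.4506,.0065,.088),(.5075,-.0056,.066),(.5206,.0478,.094)):
    u=(proj(c,X)-[240,160]+.5)*3.6; cv2.drawMarker(cr,tuple(int(i) for i in u),(0,0,255),0,14)
cv2.imwrite("pics/w2.png",cr)
E
```

```text
t 1.55 blk mm [-74.1 -31.9] z 249.7 toolx ang in blk 179.9 F [ 0.8  0.8 -0.2] open 0.0 tilt [-0.002  0.001 -1.   ]
t 1.6 blk mm [-74.4 -31.4] z 249.8 toolx ang in blk 180.0 F [-0.4 -0.4  0. ] open 0.0 tilt [-0.001  0.    -1.   ]
pin [331.4 262.8]
cap [418.4 292.3]
peg [270.8 204. ]
piv [277.9 249.5]
```

View pics/w2.png

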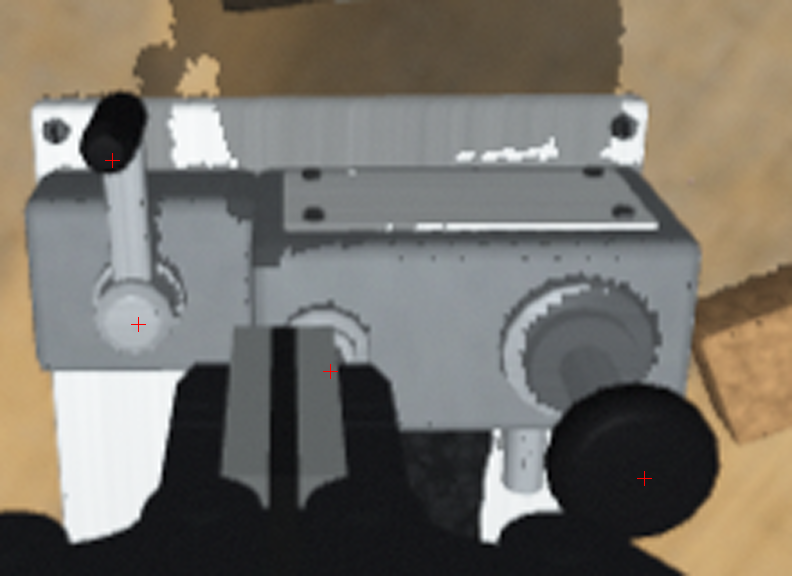

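The markers land within about 3-4 mm: the pivot is nearly exact and the cap sits slightly toward block -x. Next I move the shut fingers beside the peg on its block +y side and descend.

Request:
apply_moves(moves=[[[-1.4,-1.4,0,0,0,0,0],[-1.4,-1.4,3,0,0,0,0],[-1.4,-1.4,7,0,0,0,0],[-1.4,-1.4,11,0,0,0,0],[-1.4,-1.4,14,0,0,0,0],[-1.4,-1.4,16,0,0,0,0],[-1.4,-1.4,16,0,0,0,0],[-1.4,-1.4,16,0,0,0,0]]])

```text
time_s: 2.4
eef_pos: [0.4563, 0.0379, 0.0907]
eef_rot: [-0.0, 0.119, 0.993, 0.0]
wrist_force: [0.5, -0.4, 1.5]
opening: -0.003
```

```bash
python3 - <<'E'
from h import *
camera("side");st()
p0=np.array([-60,-45.]);h=11
# arc rows: tool centre in block frame, tool shift from p0 (tool x=-bx,y=by), rot
for d in (0,10,20,30,40,50,60,70,80,90,95):
    f=np.radians(d);c=np.array([0,-75])+60*np.array([-np.cos(f),-np.sin(f)])-(7.5+h)*np.array([np.sin(f),-np.cos(f)])
    print(d,c.round(1),"tool cm",((p0-c)*[1,-1]/10).round(2),"rotz",round(-f,3))
E
```

```text
t 2.45 blk mm [-59.2 -45. ] z 91.5 toolx ang in blk 180.1 F [0.8 0.2 1.5] open -0.01 tilt [ 0.002 -0.    -1.   ]
0 [-60.  -56.5] tool cm [ 0.   -1.15] rotz -0.0
10 [-62.3 -67.2] tool cm [ 0.23 -2.22] rotz -0.175
20 [-62.7 -78.1] tool cm [ 0.27 -3.31] rotz -0.349
30 [-61.2 -89. ] tool cm [ 0.12 -4.4 ] rotz -0.524
40 [-57.9 -99.4] tool cm [-0.21 -5.44] rotz -0.698
50 [ -52.7 -109.1] tool cm [-0.73 -6.41] rotz -0.873
60 [ -46.  -117.7] tool cm [-1.4  -7.27] rotz -1.047
70 [ -37.9 -125.1] tool cm [-2.21 -8.01] rotz -1.222
80 [ -28.6 -130.9] tool cm [-3.14 -8.59] rotz -1.396
90 [ -18.5 -135. ] tool cm [-4.15 -9.  ] rotz -1.571
95 [ -13.2 -136.4] tool cm [-4.68 -9.14] rotz -1.658
```

Request:
apply_moves(moves=[[[0,-1.15,0,0,0,0,0],[0.15,-1.7,0,0,0,-0.09,0],[0.23,-2.2,0,0,0,-0.175,0],[0.26,-2.75,0,0,0,-0.26,0],[0.27,-3.3,0,0,0,-0.35,0],[0.2,-3.85,0,0,0,-0.44,0],[0.12,-4.4,0,0,0,-0.52,0],[0.12,-4.4,0,0,0,-0.52,0]]])

```text
time_s: 3.25
eef_pos: [0.4458, -0.0067, 0.0916]
eef_rot: [0.001, -0.14, 0.99, -0.001]
wrist_force: [0.5, 0.4, -0.1]
opening: -0.002
```

```bash
python3 - <<'E'
from h import *
st();im=camera("scene");a=cv2.cvtColor(im[120:260,220:380],cv2.COLOR_RGB2BGR);b=cv2.cvtColor(camera("side")[140:280,250:410],cv2.COLOR_RGB2BGR);st()
cv2.imwrite("pics/p1.png",cv2.resize(np.hstack([a,b]),None,fx=2.5,fy=2.5,interpolation=cv2.INTER_CUBIC))
p0=blk(get_obs()["eef_pos"])*1e3;h=11;f0=np.radians(30)
for d in (30,37,44,51,58,65,72,79,86,93,98):
    f=np.radians(d);c=np.array([0,-75])+60*np.array([-np.cos(f),-np.sin(f)])-(7.5+h)*np.array([np.sin(f),-np.cos(f)])
    s=c-p0;tx=np.array([-np.cos(f0),-np.sin(f0)]);ty=np.array([-np.sin(f0),np.cos(f0)])
    print(d,c.round(1),"tool cm",round(s@tx/10,2),round(s@ty/10,2),"rotz",round(-(f-f0),3))
E
```

```text
t 3.25 blk mm [-59.7 -90.8] z 91.6 toolx ang in blk -150.2 F [ 0.5  0.4 -0.1] open -0.0 tilt [ 0.003 -0.001 -1.   ]
t 3.35 blk mm [-60.2 -90.3] z 91.2 toolx ang in blk -150.4 F [-0.3  0.3 -0.5] open -0.0 tilt [ 0.002 -0.001 -1.   ]
30 [-61.2 -89. ] tool cm 0.02 0.17 rotz -0.0
37 [-59.1 -96.3] tool cm 0.21 -0.58 rotz -0.122
44 [ -56.  -103.4] tool cm 0.29 -1.34 rotz -0.244
51 [ -52.1 -110. ] tool cm 0.29 -2.11 rotz -0.367
58 [ -47.5 -116.1] tool cm 0.19 -2.87 rotz -0.489
65 [ -42.1 -121.6] tool cm 0.0 -3.61 rotz -0.611
72 [ -36.1 -126.3] tool cm -0.28 -4.32 rotz -0.733
79 [ -29.6 -130.4] tool cm -0.64 -5.0 rotz -0.855
86 [ -22.6 -133.6] tool cm -1.09 -5.62 rotz -0.977
93 [ -15.3 -135.9] tool cm -1.6 -6.19 rotz -1.1
98 [ -10. -137.] tool cm -2.01 -6.55 rotz -1.187
```

View pics/p1.png

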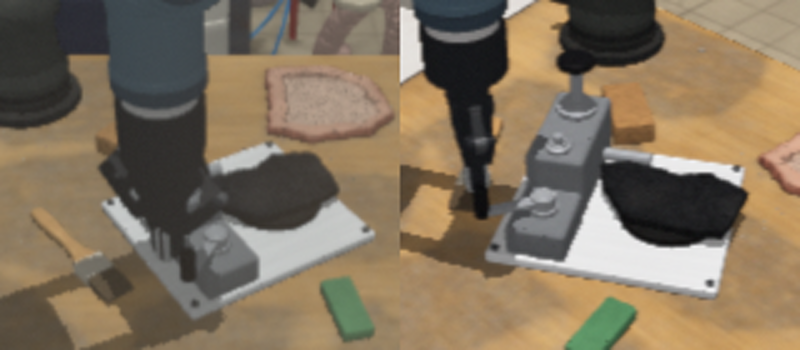

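Both views show the lever turned about 30°, with the peg being pushed by the shut fingers and nothing else touched. I'll continue along the arc.

Request:
apply_moves(moves=[[[0.2,-0.6,0,0,0,-0.12,0],[0.3,-1.3,0,0,0,-0.24,0],[0.3,-2.1,0,0,0,-0.37,0],[0.2,-2.9,0,0,0,-0.49,0],[0,-3.6,0,0,0,-0.61,0],[-0.3,-4.3,0,0,0,-0.73,0],[-0.65,-5.0,0,0,0,-0.85,0],[-0.65,-5.0,0,0,0,-0.85,0]]])

```text
time_s: 4.15
eef_pos: [0.4655, -0.0524, 0.0906]
eef_rot: [0.0, -0.535, 0.845, -0.0]
wrist_force: [0.4, 0.1, -0.6]
opening: -0.002
```

```bash
python3 - <<'E'
from h import *
camera("side");st()
E
```

```text
t 4.2 blk mm [ -30.1 -130.1] z 90.5 toolx ang in blk -101.8 F [ 0.2 -0.5  0.7] open -0.0 tilt [ 0. -0. -1.]
```

Request:
apply_moves(moves=[[[0.1,-0.4,0,0,0,-0.07,0],[0.15,-0.8,0,0,0,-0.14,0],[0.2,-1.2,0,0,0,-0.2,0],[0.2,-1.2,0,0,0,-0.2,0]]])

```text
time_s: 4.6
eef_pos: [0.4825, -0.0311, 0.0884]
eef_rot: [-0.018, -0.602, 0.798, -0.015]
wrist_force: [-0.2, -0.2, 1.0]
opening: 0.002
```

```bash
python3 - <<'E'
from h import *
st();im=camera("scene");a=cv2.cvtColor(im[150:250,245:345],cv2.COLOR_RGB2BGR);b=cv2.cvtColor(camera("side")[160:260,270:370],cv2.COLOR_RGB2BGR);st()
cv2.imwrite("pics/p2.png",cv2.resize(np.hstack([a,b]),None,fx=4,fy=4,interpolation=cv2.INTER_CUBIC))
E
```

```text
t 4.6 blk mm [ -18.2 -105.7] z 88.4 toolx ang in blk -92.2 F [-0.2 -0.2  1. ] open 0.0 tilt [-0.011 -0.045 -0.999]
t 4.7 blk mm [ -18.5 -106.7] z 88.4 toolx ang in blk -92.3 F [ 1.   1.2 -0.1] open -0.0 tilt [-0.011 -0.045 -0.999]
```

View pics/p2.png

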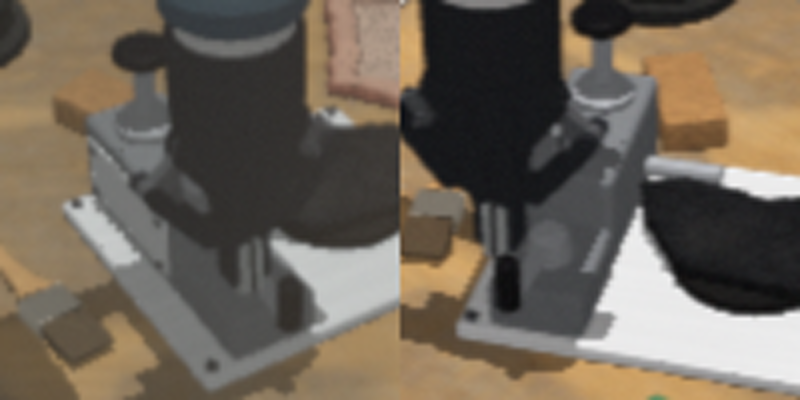

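```bash
python3 - <<'E'
from h import *
st();print(np.round(get_obs()["q"],3))
a,b=get_calibration("scene"),get_calibration("side")
# peg bottom/top picks from the picture
X=tri(a,(245+293/4-.4,150+280/4-.4),b,(270+107/4-.4,160+262/4-.4));print(X,blk(X)*1e3)
E
```

```text
t 4.7 blk mm [ -18.5 -106.7] z 88.4 toolx ang in blk -92.3 F [ 1.   1.2 -0.1] open -0.0 tilt [-0.011 -0.045 -0.999]
[-0.283  0.204  1.95  -0.056  0.987 -3.115]
[ 0.48920423 -0.06361036  0.08750701] [  -4.02489501 -135.7358706 ]
```

Joint 6 ran into its limit (-3.115 against -3.12), which tipped the pose by 2.6° and pulled it off the arc. The lever is at about 1.50 rad. I'll back off and turn the tool the other way, so the fingers' narrow side does the final push.

```bash
cat >>h.py <<'E'
def go(x,y,z,ang):
    "tool shift (cm) and turn to block-frame mm x,y, height z mm, tool-x angle deg in block frame, tool down"
    o=get_obs();q=o["eef_rot"];R=Ro.from_quat([q[1],q[2],q[3],q[0]]).as_matrix();a=np.radians(ang)+YAW
    D=np.array([[np.cos(a),np.sin(a),0],[np.sin(a),-np.cos(a),0],[0,0,-1]])
    X=np.append(O+B@[x/1e3,y/1e3],z/1e3)
    print("go",(x,y,z,ang),(R.T@(X-o["eef_pos"])*100).round(2),Ro.from_matrix(R.T@D).as_rotvec().round(3))
E
python3 - <<'E'
from h import *
go(-50,-120,95,-92.3);go(-60,-135,95,-60);go(-60,-135,95,-55)
E
```

```text
go (-50, -120, 95, -92.3) [ 1.48  3.09 -0.6 ] [-0.001 -0.046  0.001]
go (-60, -135, 95, -60) [ 3.02  4.04 -0.53] [ 0.012 -0.046 -0.563]
go (-60, -135, 95, -55) [ 3.02  4.04 -0.53] [ 0.014 -0.045 -0.65 ]
```

```bash
python3 - <<'E'
from h import *
go(-50,-120,92,-100);go(-60,-135,92,-120);go(-60,-135,92,-140);go(-60,-135,92,-180)
E
```

```text
go (-50, -120, 92, -100) [ 1.47  3.1  -0.3 ] [-0.005 -0.046  0.135]
go (-60, -135, 92, -120) [ 3.01  4.04 -0.23] [-0.013 -0.045  0.484]
go (-60, -135, 92, -140) [ 3.01  4.04 -0.23] [-0.021 -0.043  0.833]
go (-60, -135, 92, -180) [ 3.01  4.04 -0.23] [-0.037 -0.036  1.531]
```

Request:
apply_moves(moves=[[[0.2,1.2,-0.2,0,-0.03,0.05,0],[1.5,3.1,-0.3,0,-0.045,0.14,0],[2.2,3.6,-0.2,-0.01,-0.045,0.28,0],[3.0,4.0,-0.2,-0.01,-0.045,0.42,0],[3.0,4.0,-0.2,-0.015,-0.045,0.56,0],[3.0,4.0,-0.2,-0.02,-0.043,0.7,0],[3.0,4.0,-0.2,-0.02,-0.043,0.83,0],[3.0,4.0,-0.2,-0.02,-0.043,0.83,0]]])

```text
time_s: 5.5
eef_pos: [0.4353, -0.0505, 0.0918]
eef_rot: [0.0, -0.228, 0.974, -0.0]
wrist_force: [0.1, 0.6, -0.1]
opening: -0.0
```

```bash
python3 - <<'E'
from h import *
camera("side");st();print(np.round(get_obs()["q"],2));go(-50,-135,92,-180);go(-25,-135,92,-180);go(-15,-135,92,-180)
E
```

```text
t 5.55 blk mm [ -59.4 -135.8] z 91.8 toolx ang in blk -139.7 F [-0.3  0.6 -0.5] open 0.0 tilt [ 0.001 -0.001 -1.   ]
[-0.39  0.1   2.06 -0.    0.98 -2.42]
go (-50, -135, 92, -180) [-0.77 -0.55 -0.02] [-0.001  0.     0.704]
go (-25, -135, 92, -180) [-2.67 -2.17 -0.02] [-0.001  0.     0.704]
go (-15, -135, 92, -180) [-3.44 -2.82 -0.02] [-0.001  0.     0.704]
```

Request:
apply_moves(moves=[[[0,0,0,0,0,0.14,0],[-0.2,-0.2,0,0,0,0.28,0],[-0.5,-0.4,0,0,0,0.42,0],[-0.8,-0.6,0,0,0,0.56,0],[-1.7,-1.3,0,0,0,0.7,0],[-2.7,-2.2,0,0,0,0.7,0],[-3.0,-2.45,0,0,0,0.7,0],[-3.3,-2.7,0,0,0,0.7,0]]])

```text
time_s: 6.35
eef_pos: [0.4768, -0.0596, 0.0915]
eef_rot: [-0.0, 0.117, 0.993, -0.0]
wrist_force: [-4.6, -0.0, 2.4]
opening: 0.002
```

```bash
python3 - <<'E'
from h import *
st();a,b=camera("scene"),camera("side");st()
a=cv2.cvtColor(a[150:250,245:345],cv2.COLOR_RGB2BGR);b=cv2.cvtColor(b[160:260,270:370],cv2.COLOR_RGB2BGR)
cv2.imwrite("pics/p3.png",cv2.resize(np.hstack([a,b]),None,fx=4,fy=4,interpolation=cv2.INTER_CUBIC))
E
```

```text
t 6.35 blk mm [ -17.1 -134.8] z 91.5 toolx ang in blk 180.3 F [-4.6 -0.   2.4] open 0.0 tilt [-0.001 -0.    -1.   ]
t 6.45 blk mm [ -17.3 -134.7] z 91.4 toolx ang in blk 180.3 F [-0.3 -1.1  0.7] open -0.0 tilt [-0.001 -0.    -1.   ]
```

View pics/p3.png

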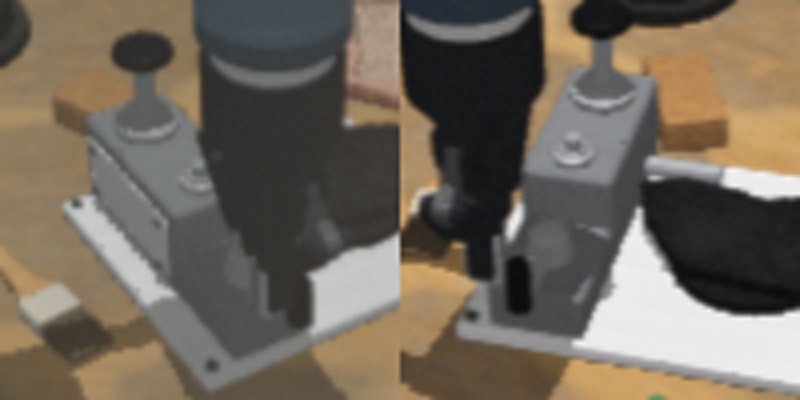

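The peg now sits against the fingers' far side, with the lever close to its stop. I'll push a few more mm and watch the force.

Request:
apply_moves(moves=[[[-0.2,0,0,0,0,0,0],[-0.3,0,0,0,0,0,0],[-0.4,0,0,0,0,0,0]]])

```text
time_s: 6.75
eef_pos: [0.4774, -0.0597, 0.091]
eef_rot: [-0.004, 0.117, 0.993, -0.0]
wrist_force: [-17.6, -0.0, 13.2]
opening: 0.001
```

```bash
python3 - <<'E'
from h import *
st();camera("side");st()
E
```

```text
t 6.75 blk mm [ -16.4 -134.8] z 91.0 toolx ang in blk 180.3 F [-17.6  -0.   13.2] open 0.0 tilt [-0.008  0.001 -1.   ]
t 6.8 blk mm [ -16.5 -134.8] z 91.1 toolx ang in blk 180.3 F [-15.1  -0.   12.1] open -0.0 tilt [-0.008  0.001 -1.   ]
```

17 N with only 0.7 mm of travel means the lever is hard against its stop. I'll retract, lift and go over the plunger.

Request:
apply_moves(moves=[[[0.6,0,0,0,0,0,0],[2,0,0,0,0,0,0],[2,0,-4,0,0,0,0],[2,0,-9,0,0,0,0],[2,0,-13,0,0,0,0],[2,2,-13,0,0,0,0],[1,6,-13,0,0,0,0],[0,10,-13,0,0,0,0]]])

```text
time_s: 7.6
eef_pos: [0.5053, 0.0377, 0.2227]
eef_rot: [0.002, 0.118, 0.993, -0.0]
wrist_force: [-0.3, -0.9, 0.2]
opening: -0.002
```

```bash
python3 - <<'E'
from h import *
camera("side");camera("side");st();print(np.round(get_obs()["q"],2));go(-2,49,220,180);go(-2,49,172,180)
E
```

```text
t 7.7 blk mm [-12.5 -30.6] z 222.2 toolx ang in blk 180.4 F [-0.3 -0.9 -0.2] open -0.0 tilt [ 0.003  0.001 -1.   ]
[-0.16  0.05  1.81  0.    1.28 -1.49]
go (-2, 49, 220, 180) [-1.11  7.95  0.23] [0.002 0.003 0.008]
go (-2, 49, 172, 180) [-1.1   7.95  5.03] [0.002 0.003 0.008]
```

Request:
apply_moves(moves=[[[-0.4,3,0,0,0,0,0],[-0.8,6.5,0,0,0,0,0],[-1.1,8,0,0,0,0,0],[-1.1,8,0,0,0,0,0],[-1.1,8,3,0,0,0,0],[-1.1,8,4.5,0,0,0,0],[-1.1,8,5.3,0,0,0,0],[-1.1,8,5.3,0,0,0,0]]])

```text
time_s: 8.5
eef_pos: [0.5329, 0.1112, 0.1673]
eef_rot: [-0.001, 0.118, 0.993, -0.001]
wrist_force: [0.2, 0.3, 1.0]
opening: 0.002
```

```bash
python3 - <<'E'
from h import *
st();a,b=camera("scene"),camera("side");st()
a=cv2.cvtColor(a[140:240,245:345],cv2.COLOR_RGB2BGR);b=cv2.cvtColor(b[140:240,270:370],cv2.COLOR_RGB2BGR)
cv2.imwrite("pics/p4.png",cv2.resize(np.hstack([a,b]),None,fx=4,fy=4,interpolation=cv2.INTER_CUBIC))
E
```

```text
t 8.5 blk mm [-3.  44.5] z 167.3 toolx ang in blk 180.1 F [0.2 0.3 1. ] open 0.0 tilt [-0.002 -0.001 -1.   ]
t 8.6 blk mm [-1.8 45.1] z 169.2 toolx ang in blk 180.2 F [0.3 0.2 0.7] open -0.0 tilt [ 0.001 -0.001 -1.   ]
```

View pics/p4.png

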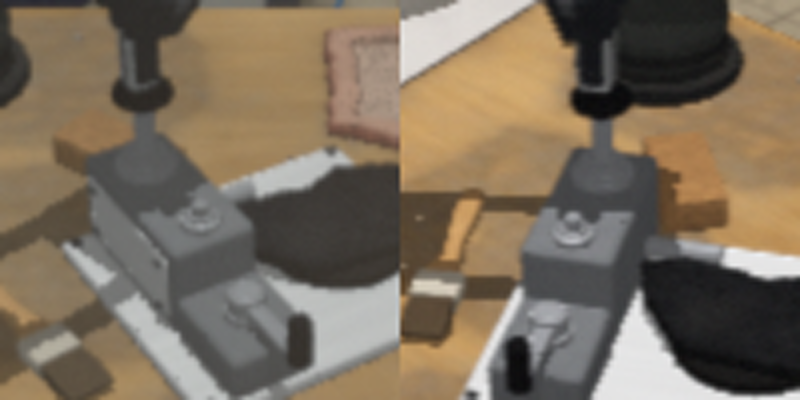

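The lever lies in line with the row of controls and is closed, the casting has not moved, and the fingertips are just above the cap. I'll centre by 4 mm and make a first press with the force read-out.

Request:
apply_moves(moves=[[[0,0.4,0,0,0,0,0],[0,0.4,0.4,0,0,0,0],[0,0.4,0.8,0,0,0,0],[0,0.4,1.2,0,0,0,0],[0,0.4,1.2,0,0,0,0]]])

```text
time_s: 9.1
eef_pos: [0.5358, 0.1161, 0.1578]
eef_rot: [0.001, 0.118, 0.993, -0.0]
wrist_force: [-2.1, 0.1, 8.8]
opening: -0.002
```

```bash
python3 - <<'E'
from h import *
st()
E
```

```text
t 9.1 blk mm [-1.4 49.9] z 157.8 toolx ang in blk 180.2 F [-2.1  0.1  8.8] open -0.0 tilt [ 0.003 -0.001 -1.   ]
```

Request:
apply_moves(moves=[[[0,0,0.4,0,0,0,0],[0,0,0.7,0,0,0,0],[0,0,0.9,0,0,0,0],[0,0,0.9,0,0,0,0]]])

```text
time_s: 9.5
eef_pos: [0.5358, 0.1162, 0.1497]
eef_rot: [0.001, 0.118, 0.993, -0.0]
wrist_force: [-3.7, -0.8, 12.3]
opening: 0.005
```

Request:
apply_moves(moves=[[[0,0,0.1,0,0,0,0],[0,0,0.2,0,0,0,0],[0,0,0.2,0,0,0,0]]])

```text
time_s: 9.8
eef_pos: [0.536, 0.1162, 0.1496]
eef_rot: [0.002, 0.117, 0.993, -0.0]
wrist_force: [-10.4, -0.1, 25.8]
opening: 0.002
```

The bottom stop is found: TCP 149.6 mm at 26 N. Up should be about 164 mm. Now I rise fully and then do more strokes, with separate down and up calls so I can read both ends.

Request:
apply_moves(moves=[[[0,0,-0.7,0,0,0,0],[0,0,-1.4,0,0,0,0],[0,0,-2.1,0,0,0,0],[0,0,-2.1,0,0,0,0],[0,0,-2.1,0,0,0,0]]])

```text
time_s: 10.3
eef_pos: [0.5345, 0.1159, 0.1661]
eef_rot: [-0.0, 0.118, 0.993, -0.0]
wrist_force: [0.4, -0.3, -0.1]
opening: 0.004
```

Request:
apply_moves(moves=[[[0,0,0.7,0,0,0,0],[0,0,1.4,0,0,0,0],[0,0,2.1,0,0,0,0],[0,0,2.1,0,0,0,0],[0,0,2.1,0,0,0,0]]])

```text
time_s: 10.8
eef_pos: [0.5353, 0.116, 0.1495]
eef_rot: [0.001, 0.117, 0.993, -0.001]
wrist_force: [-14.9, -0.6, 35.0]
opening: -0.001
```

Request:
apply_moves(moves=[[[0,0,-0.7,0,0,0,0],[0,0,-1.4,0,0,0,0],[0,0,-2.1,0,0,0,0],[0,0,-2.1,0,0,0,0],[0,0,-2.1,0,0,0,0]]])

```text
time_s: 11.3
eef_pos: [0.5343, 0.1159, 0.1657]
eef_rot: [-0.0, 0.118, 0.993, -0.0]
wrist_force: [-1.2, 0.4, 0.5]
opening: -0.002
```

Request:
apply_moves(moves=[[[0,0,0.7,0,0,0,0],[0,0,1.4,0,0,0,0],[0,0,2.1,0,0,0,0],[0,0,2.1,0,0,0,0],[0,0,2.1,0,0,0,0]]])

```text
time_s: 11.8
eef_pos: [0.5351, 0.116, 0.1495]
eef_rot: [0.001, 0.117, 0.993, -0.001]
wrist_force: [-16.4, -1.6, 35.3]
opening: -0.001
```

Request:
apply_moves(moves=[[[0,0,-0.7,0,0,0,0],[0,0,-1.4,0,0,0,0],[0,0,-2.1,0,0,0,0],[0,0,-2.1,0,0,0,0],[0,0,-2.1,0,0,0,0]]])

```text
time_s: 12.3
eef_pos: [0.5344, 0.1159, 0.1657]
eef_rot: [-0.0, 0.118, 0.993, -0.0]
wrist_force: [0.0, -0.1, -0.3]
opening: 0.002
```

Three clean strokes so far: about 35 N at the stop and zero force at the top. Three more follow, since extra strokes do no harm.

Request:
apply_moves(moves=[[[0,0,0.7,0,0,0,0],[0,0,1.4,0,0,0,0],[0,0,2.0,0,0,0,0],[0,0,2.0,0,0,0,0],[0,0,2.0,0,0,0,0]]])

```text
time_s: 12.8
eef_pos: [0.5351, 0.116, 0.1495]
eef_rot: [0.001, 0.117, 0.993, -0.001]
wrist_force: [-12.4, -0.0, 28.6]
opening: 0.001
```

Request:
apply_moves(moves=[[[0,0,-0.7,0,0,0,0],[0,0,-1.4,0,0,0,0],[0,0,-2.1,0,0,0,0],[0,0,-2.1,0,0,0,0],[0,0,-2.1,0,0,0,0]]])

```text
time_s: 13.3
eef_pos: [0.5344, 0.1159, 0.1667]
eef_rot: [-0.0, 0.118, 0.993, -0.0]
wrist_force: [0.3, 0.2, -0.5]
opening: 0.004
```

Request:
apply_moves(moves=[[[0,0,0.7,0,0,0,0],[0,0,1.4,0,0,0,0],[0,0,2.1,0,0,0,0],[0,0,2.1,0,0,0,0],[0,0,2.1,0,0,0,0]]])

```text
time_s: 13.8
eef_pos: [0.5353, 0.116, 0.1496]
eef_rot: [0.001, 0.117, 0.993, -0.001]
wrist_force: [-11.6, -0.5, 28.1]
opening: 0.001
```

Request:
apply_moves(moves=[[[0,0,-0.7,0,0,0,0],[0,0,-1.4,0,0,0,0],[0,0,-2.1,0,0,0,0],[0,0,-2.1,0,0,0,0],[0,0,-2.1,0,0,0,0]]])

```text
time_s: 14.3
eef_pos: [0.5343, 0.1159, 0.1666]
eef_rot: [-0.0, 0.118, 0.993, -0.0]
wrist_force: [0.4, -0.2, 0.1]
opening: -0.001
```

Request:
apply_moves(moves=[[[0,0,0.7,0,0,0,0],[0,0,1.4,0,0,0,0],[0,0,2.1,0,0,0,0],[0,0,2.1,0,0,0,0],[0,0,2.1,0,0,0,0]]])

```text
time_s: 14.8
eef_pos: [0.5352, 0.116, 0.1495]
eef_rot: [0.001, 0.117, 0.993, -0.001]
wrist_force: [-11.6, 0.1, 28.8]
opening: 0.001
```

Request:
apply_moves(moves=[[[0,0,-0.7,0,0,0,0],[0,0,-1.4,0,0,0,0],[0,0,-2.1,0,0,0,0],[0,0,-5,0,0,0,0],[0,0,-9,0,0,0,0],[0,0,-9,0,0,0,0],[0,0,-9,0,0,0,0]]])

```text
time_s: 15.5
eef_pos: [0.5351, 0.1159, 0.2366]
eef_rot: [0.001, 0.118, 0.993, -0.0]
wrist_force: [-0.2, -0.0, -0.1]
opening: -0.001
```

```bash
python3 - <<'E'
from h import *
st();A,b=camera("scene"),camera("side");st()
i0=cv2.imread("pics/scene0.png")
a=cv2.cvtColor(A[145:245,245:345],cv2.COLOR_RGB2BGR);b=cv2.cvtColor(b[145:245,270:370],cv2.COLOR_RGB2BGR)
cv2.imwrite("pics/p5.png",cv2.resize(np.hstack([a,b]),None,fx=4,fy=4,interpolation=cv2.INTER_CUBIC))
ca,cb=get_calibration("scene"),get_calibration("side")
xy=O+B@[0,-.02]
for z in (.09,.122):print("pin tip pred at",z,(proj(ca,[*xy,z])-[245,145])*4,(proj(cb,[*xy,z])-[270,145])*4+[400,0])
xy=O+B@[0,-.135];print("closed peg",(proj(ca,[*xy,.088])-[245,145])*4,(proj(cb,[*xy,.088])-[270,145])*4+[400,0])
E
```

```text
t 15.5 blk mm [-2.1 49.6] z 236.6 toolx ang in blk 180.2 F [-0.2 -0.  -0.1] open -0.0 tilt [ 0.001 -0.001 -1.   ]
t 15.6 blk mm [-3.2 49.3] z 234.8 toolx ang in blk 180.2 F [-0.1  0.1 -0.5] open 0.01 tilt [-0.002 -0.001 -1.   ]
pin tip pred at 0.09 [197.33571764 186.79371256] [570.11765717 202.66128047]
pin tip pred at 0.122 [195.95939182 144.98933461] [568.6397989  159.02334188]
closed peg [296.68373692 294.53777988] [512.6211794 320.0361   ]
```

View pics/p5.png

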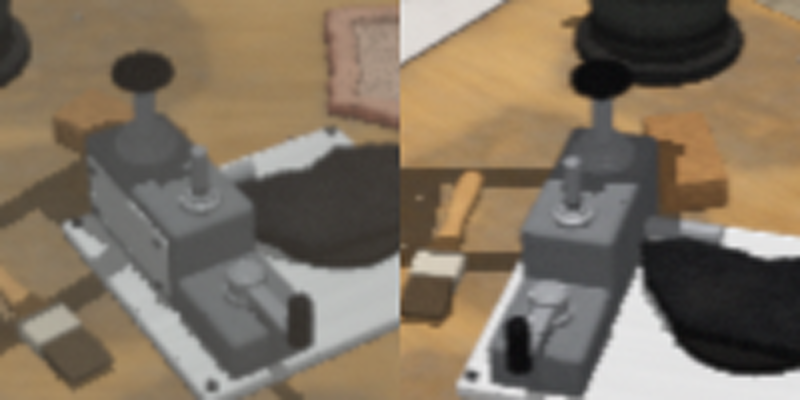

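The pin tip sits at (198,147) and (571,157), against a fully-out prediction of (196,145) and (569,159). The peg at (300,296) and (517,320) matches the closed prediction. The cap is up, and the fingers are clear above it with zero force. Handing in.

```bash
python3 - <<'E'
from h import *
print(hand_in())
E
```

```text
the job is handed in; nothing more can be done
None
```

The job is done and handed in at about 15.6 s of the 48 s allowed; `hand_in` gave no verdict. I pushed the bleed lever round to its stop and pumped the plunger six full strokes. That is more than needed, because extra strokes do nothing once the pin is fully out.

- **Lever:** at the end of the push it took about 17 N and moved only 0.7 mm. In both views the peg then stood within about 1 mm of its fully closed position.
- **Plunger:** all six strokes reached the bottom stop at 26–35 N. Each time the fingertips then rose clear of the cap with zero force. The plunger was left up, with the fingertips about 70 mm above it.
- **Pin:** its tip matched the fully-out prediction to about 2 mm in both views.
- **Loose things:** in the last picture, the casting and the brush and cork block beside the block looked unmoved. I judged that by eye, not by measurement. The wax bar, tape and spatula were out of the final crop, but the arm never went near them.

**Joint limit:** at about 78° of lever turn, the last joint hit its range limit. The tool tipped 2.6° and came off the planned arc, with no contact force read. I backed off, turned the tool back and finished the push with the other side of the fingers.

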